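Check sprung forceps at the marked tip gap

ROBOT

A 6-joint arm with a two-finger parallel gripper is mounted at the origin on a cart in front of the work surface, level with it; the furniture and walls round the work are solid. World frame = base frame: x ahead of the robot, y to its left, z up, the work surface at z = 0. Lengths are in m, angles in rad, forces in N, time in s.
With the tool pointing down it reaches from about 0.375 to 0.975 m from the base axis. Payload 3.8 kg.
Tool frame: the origin (TCP) lies midway between the tips of the shut fingers; the grasp point (between the pads) lies 19 mm behind it (bot.grip_point_offset is the z of the grasp point in the tool frame, in m); z points along the fingers, y is the line along which they close (so a half turn about z gives the same grasp; the last joint's range is limited). The gripper opens to 85 mm and grips with 20 to 120 N. Pads are 22 mm wide; open, the fingers measure 114 mm over their backs; the gripper's body (76 mm by 85 mm) begins 54 mm behind the grasp point. The pads swing forward as they close: fully open they stand 13 mm farther back than shut.
Start: joints at [1.312, 0.264, 1.604, -0, 1.274, -0.037], TCP at [0.148, 0.658, 0.231] pointing down, gripper open.
Joint ranges: [-2.63, 2.63], [-0.94, 2.18], [0.31, 2.57], [-1.31, 4.45], [0, 2.66], [-2.55, 2.55]. Speed limits (rad/s): [2.57, 2.57, 3.14, 3.14, 3.14, 3.14].

INTERFACE

Orientations are given as a rotation vector (axis times angle).
In Python, from workcell import sensors, optics, order, bot gives the robot as it stands.
- The arm moves only by the tool play_rows, never from a script. Its argument "commands" is a list of rows, each a list of 6 numbers: the shift along the tool's x, y, z in cm, then the turn, a rotation vector about the tool's x, y, z in rad. In form: [[dx, dy, dz, wx, wy, wz], ...]. A call has 1 to 5 rows; each row shifts and turns the commanded pose from where the row before left it, along the tool's axes as they then stand; what a row does not reach is not made up. A row lasts 1/12 s, in which the tool goes at most 41.7 mm and 7.16 degrees, less where a joint would pass 70% of its speed; a pose out of reach is approached as far as the arm can. A call with a gripper value outside its range is refused whole. "grip" is the closure, from 0 (fully open) to 1 (shut), set as the call begins (left out, the last holds). The fingers move at their own pace and stop on an object; "force" is the grip in N (left out, the last holds). Time passes only in rows, so rows that do not move let the fingers close. It gives the time, the measured TCP pose, the force, the opening and the grip force at its end, in the units of the state.
- sensors.read_state(): the state, without advancing time (a new reading comes with each control period).
- optics.read_camera(name): name is "scene" or "side" or "wrist"; returns the picture (384x512x3 uint8, red, green, blue); there is no depth.
- optics.camera_info(name): a dict with "mtx" (3x3 intrinsics, pixels), "R" (3x3) and "t" (3): a world point X has camera coordinates R X + t. Camera axes: x right, y down, z forward; pixel columns grow to the right and rows downward; lengths in m; the calibration is good to about 2 mm. A picture is of the moment at which its call begins: read the wrist's pose just before it. camera_info takes no time and is no camera call; for the wrist camera it gives the pose at the moment of the call.
- order.finish_job(): hands the job in; it is judged then, once.
The state is a dict: "time": time; "q": joint angles; "joint_vel": joint speeds; "joint_torque": joint torques, N m; "tool_pos": TCP position; "tcp_rot": TCP orientation; "wrist_force": force on the tool from outside, world axes, zero at the start; "torque": the same for the moment, N m; "width": opening from 0.0 (shut) to 1.0 (fully open); "grip_force": force on a finger pad.
Only numpy, scipy, OpenCV 4.12 (cv2) and the standard library are available. Lean on these libraries where they do the work, as an engineer would, in place of code of your own. Each camera call takes 0.05 s, during which the arm holds its last target. There are 200 camera calls.

TASK

Check the sprung steel forceps on the checking stand: pick them up by their blue grips, hang the eye at their closed end over the stand's upright peg so that they lie flat on the plate with the tips at the two red bars, then squeeze the grips until the tips are as far apart as the middles of the two bars, 18 mm, each tip over its own bar. Finish while still holding the forceps squeezed steadily like that, without letting go. Never let the two tips touch each other, and leave the other things where they are.

Things in the scene. Friction and masses are not known exactly. Their poses are not given: they have to be found in the camera images.
- forceps: Sprung steel forceps (tweezers), 170 mm long, 56 g, lying so that the two blades spread in the horizontal plane. Origin: on the underside, midway between the two blue ribbed grips; x points from the eye (closed end) to the tips, y to the left blade, z up. Blades 3 mm thick, 12 mm high (6 mm at the tips).
- grips (a point): Midway between the blue grips, 9 mm above the underside; axes as forceps. The grips span x = -12 to +12 mm, bulge slightly and are 18 mm high. Width over their outer faces: 41 mm relaxed (tip points 44 mm apart), 29 mm (tips 24 mm apart: springy enough to carry), 26 mm (tips 18 mm apart, as the middles of the red bars), 18 mm when the tips meet. Set it by the gripper's opening.
- eye (a point): Centre of the forceps' eye at the level of the underside, 99 mm behind the grips (x = -99 mm of forceps); axes as forceps. The eye is a ring with an upright 15 mm hole, 26 mm outside, 12 mm high. Squeezing carries the grips' outer faces about 1 mm farther from the eye.
- tip_left (a point): End of the left (+y) blade of the forceps, 6 mm above the underside; its x runs along the blade.
- tip_right (a point): End of the right (-y) blade of the forceps, 6 mm above the underside; its x runs along the blade.
- blade_left (a joint): Turn of the left blade in rad: 0 relaxed, grows as squeezed; 0.097 with the tips 18 mm apart, 0.15 when they meet. Its pivot is at x = -77, y = 4 mm of forceps, 135 mm from the tip. The spring pushes the grip out with 7.5 N at 0.097 and 12 N at 0.15, so a gripper simply shut at 20 N brings the tips together.
- blade_right (a joint): The same for the right blade.
- stand: Checking stand, fixed: a flat aluminium plate 205 x 76 mm with its top 10 mm above the worktop, a steel peg near one end and a white field with two red bars near the other. Origin: on the worktop under the peg's axis; x points from the peg to the bars, y to the left bar, z up. The plate spans x = -25 to +180 mm.
- peg_foot (a point): Foot of the peg on the plate's top face, on the peg's axis. The peg is upright, 8 mm thick and 32 mm high, the uppermost 8 mm tapering to 3 mm.
- bar_left (a point): Centre of the left red bar, on the plate's top: 26 mm long (along the stand's x), 10 mm wide, painted, 155 mm ahead of the peg and 9 mm to the left (+y) of the stand's centre line; axes as stand. With the eye on the peg, the left tip belongs over it.
- bar_right (a point): Centre of the right red bar, the same but 9 mm to the right (-y): the bars' centres are 18 mm apart.
- timer: Bystander: white timer with a grey dial, 66 x 66 x 48 mm, loose. Origin under its centre.
- packet: Bystander: flat white swab packet, 71 x 50 x 6 mm, loose. Origin under its centre.
- gel: Bystander: squat blue bottle with white cap, 43 mm thick, 60 mm high, loose. Origin under its centre.
There are look-alikes about, which are no part of the job. There is more than one size of the forceps; the job needs the larger.

How it is judged:
On the way:
1. the eye is over the peg and the forceps lie flat on the plate (horizontal distance between eye and peg_foot below 0.005 m and z of eye in the frame of stand below 0.014 m and angle between forceps's own z axis and vertical below 0.1 rad), for 0.2 s.
At the end, for the whole second after the job is handed in: Fingers still hold the forceps (over 2 N); eye within 5 mm of the peg axis, underside within 4 mm of the plate, flat within 0.1 rad; each tip over its own red bar (5 mm across, 13 mm along from its centre), tips 14 to 22 mm apart, blades steady (under 0.05 rad/s) (all of step 1 and y of tip_left in the frame of bar_left between -0.005 and 0.005 m and x of tip_left in the frame of bar_left between -0.013 and 0.013 m and velocity of joint blade_left between -0.05 and 0.05 rad/s and y of tip_right in the frame of bar_right between -0.005 and 0.005 m and x of tip_right in the frame of bar_right between -0.013 and 0.013 m and velocity of joint blade_right between -0.05 and 0.05 rad/s and distance between tip_left and tip_right between 0.014 and 0.022 m and contact force between the fingers and forceps above 2 N); the arm keeps its last pose, push and grip.
It fails at once if the forceps' tips touch (tip points nearer than 4 mm) (distance between tip_left and tip_right below 0.004 m).
It fails at once if the white timer is moved by more than 20 mm (distance of timer from where it was at the start of the episode above 0.02 m).
It fails at once if the swab packet is moved by more than 20 mm (distance of packet from where it was at the start of the episode above 0.02 m).
It fails at once if the blue bottle is moved by more than 20 mm (distance of gel from where it was at the start of the episode above 0.02 m).
It also fails if it takes over 32 s, if anything falls off the work surface, if the arm or the gripper's body presses on something with over 40 N, if the wrist force passes 120 N, or if a joint passes its speed limit or range.

## Working session

There is one attempt and no reset: what is moved stays moved. The work goes in short steps, Python scripts to look and compute and a tool call to move; the robot and the scene stay as the last step left them, time stands still between calls to the robot, and variables do not carry over. Pictures are saved under pics/ and viewed, at most 10 in all, crops included, and the job is handed in when it is done.

Besides the shell and the picture viewer there is one more tool, called after "Request:" by a JSON object that holds its "fn" and its "kwargs". play_rows: Moves the arm, as the interface text tells. Its arguments: {"type":"object","properties":{"commands":{"type":"array","items":{"type":"array","items":{"type":"number"}}},"grip":{"type":"number"},"force":{"type":"number"}},"required":["commands"]}

```bash
ls; mkdir -p pics; python3 - <<'E'
from workcell import sensors, optics, order, bot
import cv2,numpy as np
print(sensors.read_state()); print(bot.grip_point_offset)
ims=[]
for n in ["scene","side","wrist"]:
    im=optics.read_camera(n); cv2.imwrite(f"pics/{n}0.png",im[...,::-1]); ims.append(im)
    c=optics.camera_info(n); print(n,np.round(c["mtx"],1).tolist(),np.round(c["R"],3).tolist(),np.round(c["t"],3).tolist())
E
```

```text
pics
{'time': 0.0, 'q': array([ 1.31210448e+00,  2.64797106e-01,  1.60539500e+00, -1.51671292e-06,
        1.27371599e+00, -3.69019699e-02]), 'joint_vel': array([ 0.00073039, -0.00040848,  0.00038037,  0.00064398, -0.00012872,
        0.0002648 ]), 'joint_torque': array([-5.27933844e-04, -5.15095711e+01, -3.67323017e+01, -5.08600948e-07,
        1.25078540e-02,  2.70918537e-05]), 'tool_pos': array([0.14829585, 0.65774138, 0.22992109]), 'tcp_rot': array([-0.3476346 , -3.12195586,  0.00359739]), 'wrist_force': array([0.28300578, 0.68251168, 0.29435929]), 'torque': array([-0.04391445,  0.00812208,  0.00144706]), 'grip_force': 0.0, 'width': 0.9985700895798846}
-0.0187
scene [[478.7, 0.0, 259.0], [0.0, 478.7, 190.5], [0.0, 0.0, 1.0]] [[0.536, -0.844, 0.002], [-0.55, -0.352, -0.757], [0.64, 0.404, -0.653]] [-0.274, 0.281, 1.094]
side [[397.7, 0.0, 253.1], [0.0, 397.7, 191.2], [0.0, 0.0, 1.0]] [[0.981, 0.192, 0.008], [0.157, -0.78, -0.606], [-0.11, 0.596, -0.795]] [-0.447, -0.065, 1.262]
wrist [[279.2, 0.0, 254.0], [0.0, 279.2, 190.5], [0.0, 0.0, 1.0]] [[0.22, 0.975, -0.001], [0.926, -0.209, 0.314], [0.306, -0.07, -0.949]] [-0.674, -0.042, 0.38]
```

View pics/scene0.png

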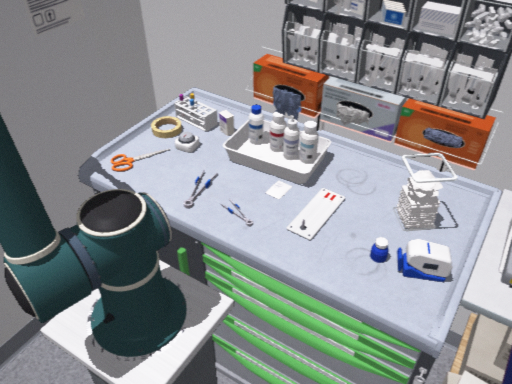

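View pics/side0.png

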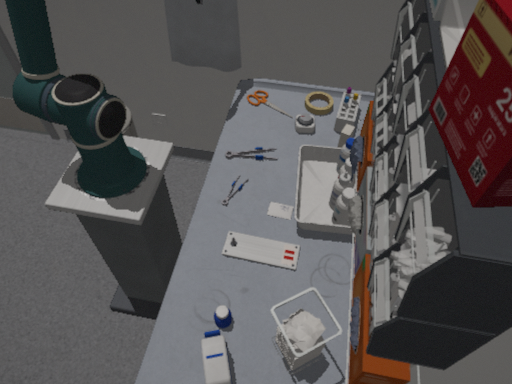

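The scene view shows the large forceps (eye about (189,203), tips about (205,173)) and the small ones at (238,213). The stand has its peg at (303,226) and its bars at (330,196). In the side view the large eye is at (228,155), the peg at (233,243) and the bars at (289,255). I'll enlarge both for accurate pixels.

```bash
cat > h.py <<'E'
import numpy as np,cv2
from workcell import sensors, optics, order, bot
def ray(c,p):
    d=c["R"].T@np.linalg.inv(c["mtx"])@np.array([p[0],p[1],1.]); return -c["R"].T@c["t"],d
def plane(c,p,z):
    o,d=ray(c,p); return o+d*(z-o[2])/d[2]
def tri(obs):
    A=np.zeros((3,3));b=np.zeros(3)
    for c,p in obs:
        o,d=ray(c,p);d=d/np.linalg.norm(d);M=np.eye(3)-np.outer(d,d);A+=M;b+=M@o
    return np.linalg.solve(A,b)
def proj(c,X):
    x=c["mtx"]@(c["R"]@np.asarray(X)+c["t"]); return x[:2]/x[2]
E
python3 - <<'E'
from h import *
a=cv2.imread("pics/scene0.png");b=cv2.imread("pics/side0.png")
f=lambda im,x,y,w,h,s:cv2.resize(im[y:y+h,x:x+w],None,fx=s,fy=s,interpolation=cv2.INTER_CUBIC)
top=np.hstack([f(a,175,160,50,50,6),f(a,280,180,80,50,6)[:, :]])
bot_=np.hstack([f(b,215,135,70,40,6),f(b,220,225,60+20,40,4.5).copy()[:240,:360] if 0 else np.pad(f(b,215,230,60,40,6),((0,0),(0,0),(0,0)))])
W=max(top.shape[1],bot_.shape[1]);p=lambda i:np.pad(i,((0,0),(0,W-i.shape[1]),(0,0)))
o=np.vstack([p(top),p(bot_)]);print(o.shape,top.shape,bot_.shape);cv2.imwrite("pics/c1.png",o)
S,D=optics.camera_info("scene"),optics.camera_info("side")
for n,p,q in [("eye",(189,203),(228,155)),("peg",(303,226),(233,243)),("bars",(330,196),(289,255))]:
    print(n,tri([(S,p),(D,q)]),plane(S,p,.01),plane(D,q,.01))
E
```

```text
(540, 780, 3) (300, 780, 3) (240, 780, 3)
eye [0.34689507 0.13071842 0.01016662] [0.34751592 0.13184981 0.01      ] [0.34691876 0.12980385 0.01      ]
peg [ 0.43613762 -0.18855235  0.01494544] [ 0.44085362 -0.18606721  0.01      ] [ 0.4353412  -0.18622272  0.01      ]
bars [ 0.59176297 -0.19298061  0.00962333] [ 0.59110987 -0.19356264  0.01      ] [ 0.59180448 -0.19273642  0.01      ]
```

View pics/c1.png

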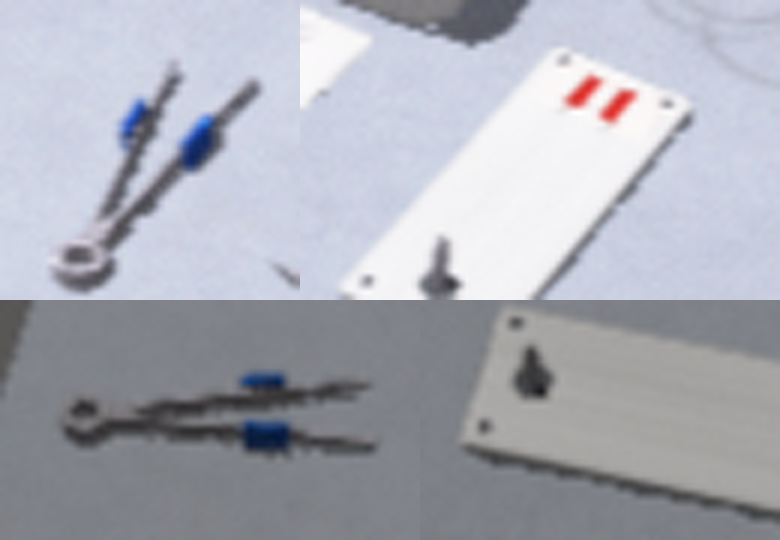

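View pics/wrist0.png

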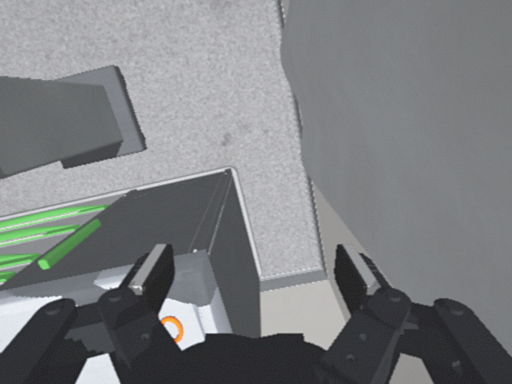

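```bash
python3 - <<'E'
from h import *
S,D=optics.camera_info("scene"),optics.camera_info("side")
P={"eye":((188,202.2),(228.8,153.4)),"gl":((197.2,179.4),(258.5,148.1)),"gr":((207.6,183.3),(259,157.3)),"tl":((203.6,171),(276,148.8)),"tr":((216.6,174),(277.2,159)),
"peg":((303,227.2),(233.4,243.8)),"pegtop":((303.3,219.8),(233.3,237.9)),"bl":((326.8,195),(290,251)),"br":((332.7,197.4),(289,258))}
T={}
for n,(p,q) in P.items():
    T[n]=tri([(S,p),(D,q)]); print(n,T[n].round(4))
g=(T["gl"]+T["gr"])/2; v=g-T["eye"]; w=(T["tl"]+T["tr"])/2-T["eye"]
print(g,np.linalg.norm(v),np.arctan2(v[1],v[0]),np.linalg.norm(w),np.arctan2(w[1],w[0]))
s=(T["bl"]+T["br"])/2-T["peg"];print(np.linalg.norm(s),np.arctan2(s[1],s[0]))
E
```

```text
eye [0.3481 0.1361 0.0109]
gl [0.4393 0.174  0.0153]
gr [0.4474 0.1412 0.0086]
tl [0.4949 0.1939 0.0023]
tr [0.5057 0.1517 0.0008]
peg [ 0.437  -0.1883  0.0098]
pegtop [ 0.437  -0.1866  0.0375]
bl [ 0.5926 -0.1813  0.0087]
br [ 0.593  -0.2011  0.0074]
[0.44335207 0.15758198 0.01194794] 0.09766046815761656 0.22227964342388654 0.156875573925684 0.23697728381700583
0.15588628225420018 -0.01889473539203128
```

Request:
{"fn": "play_rows", "kwargs": {"commands": [[0,0,2,0,0,-0.1125],[0,0,2,0,0,-0.1125],[0,0,2,0,0,-0.1125],[0,0,2,0,0,-0.1125],[-1.15,-3.69,1,0,0,0]], "grip": 0, "force": 20}}

```text
time: 0.57
tool_pos: [0.1652, 0.6274, 0.1375]
tcp_rot: [0.37, -3.117, 0.0]
wrist_force: [-0.4, -1.0, -0.2]
width: 0.999
grip_force: 0.0
```

Request:
{"fn": "play_rows", "kwargs": {"commands": [[-1.15,-3.69,0,0,0,0],[-1.15,-3.69,0,0,0,0],[-1.15,-3.69,0,0,0,0],[-1.15,-3.69,0,0,0,0],[-1.15,-3.69,0,0,0,0]]}}

```text
time: 0.98
tool_pos: [0.2661, 0.4565, 0.1408]
tcp_rot: [0.359, -3.121, 0.001]
wrist_force: [1.0, -0.0, 0.0]
width: 1.0
grip_force: 0.0
```

Request:
{"fn": "play_rows", "kwargs": {"commands": [[-1.15,-3.69,0,0,0,0],[-1.15,-3.69,0,0,0,0],[-1.15,-3.69,0,0,0,0],[-1.15,-3.69,0,0,0,0],[-1.15,-3.69,0,0,0,0]]}}

```text
time: 1.4
tool_pos: [0.3639, 0.2899, 0.1412]
tcp_rot: [-0.358, 3.121, -0.0]
wrist_force: [-0.2, 0.6, 0.0]
width: 0.999
grip_force: 0.0
```

Request:
{"fn": "play_rows", "kwargs": {"commands": [[-1.15,-3.69,0,0,0,0],[-1.15,-3.69,0,0,0,0],[-1.15,-3.69,0,0,0,0],[-1.15,-3.69,0,0,0,0],[0,0,0,0,0,0]]}}

```text
time: 1.82
tool_pos: [0.4447, 0.1532, 0.1416]
tcp_rot: [-0.349, 3.12, -0.004]
wrist_force: [-0.1, 0.8, -0.4]
width: 1.0
grip_force: 0.0
```

```bash
python3 - <<'E'
from h import *
s=sensors.read_state();print(s["time"],s["tool_pos"],s["tcp_rot"],s["width"],s["q"])
c=optics.camera_info("wrist");np.savez("w1.npz",**c)
im=optics.read_camera("wrist");cv2.imwrite("pics/w1.png",cv2.resize(im[...,::-1],(800,600),interpolation=cv2.INTER_CUBIC))
for n,X in dict(eye=[.348,.136,.012],g=[.443,.158,.009],tl=[.495,.194,.006]).items(): print(n,proj(c,X)*800/512)
E
```

```text
1.8167 [0.44467063 0.15321669 0.14160468] [-0.34883517  3.12006025 -0.00393707] 0.9999679092080811 [ 0.28094675 -0.05166682  2.12475107 -0.00322585  1.06687402 -1.51097742]
eye [407.20577357 119.57945835]
g [406.73423267 280.09295125]
tl [439.57754689 358.94365013]
```

View pics/w1.png

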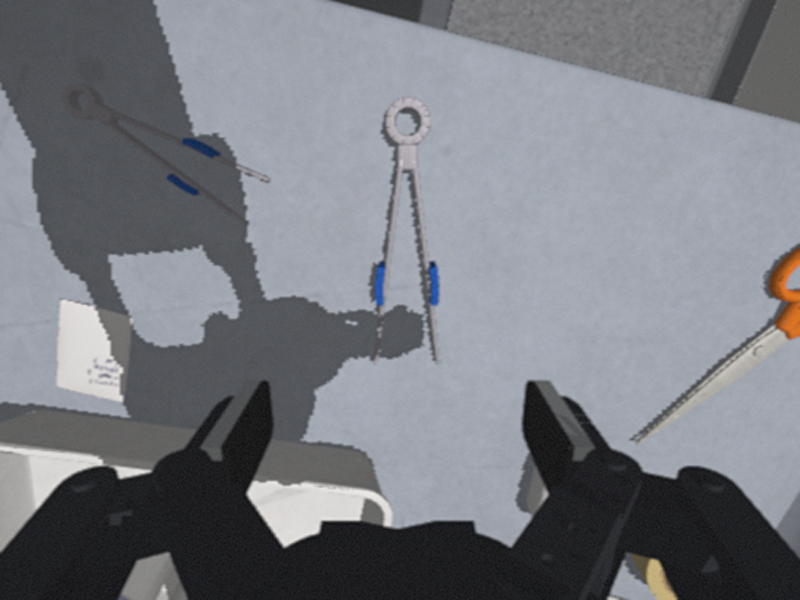

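The wrist view shows the large forceps' eye at (407,120), its grips at (380,284) and (433,284), and its tips at (376,361) and (437,361). That agrees with the triangulation to about 1 mm.

```bash
cat >> h.py <<'E'
from scipy.spatial.transform import Rotation as Ro
E
python3 - <<'E'
from h import *
c=dict(np.load("w1.npz"));k=512/800
S,D=optics.camera_info("scene"),optics.camera_info("side")
e=tri([(c,np.array([407,120.5])*k),(S,(188,202.2)),(D,(228.8,153.4))]);print("eye tri",e)
e=plane(c,np.array([407,120.5])*k,.012)
g=(plane(c,np.array([379.5,284])*k,.018)+plane(c,np.array([433.5,284])*k,.018))/2
t=(plane(c,np.array([376,361])*k,.006)+plane(c,np.array([437,361])*k,.006))/2
u=t-e;u/=np.linalg.norm(u)
print(e,g,t,np.linalg.norm(g-e),np.linalg.norm(t-e),np.arctan2(u[1],u[0]))
s=sensors.read_state();R=Ro.from_rotvec(s["tcp_rot"]).as_matrix();print(R.round(3))
G=e+u*.099;G[2]=.003;print(G,"move tool cm",R.T@(G-s["tool_pos"])*100,"axis in tool",R.T@u)
E
```

```text
eye tri [0.34822662 0.13605526 0.01082682]
[0.34850806 0.1359966  0.012     ] [0.44305938 0.15768045 0.018     ] [0.50173814 0.1716248  0.006     ] 0.09719126609259249 0.15743197224241173 0.22845512969069826
[[-0.975 -0.22   0.   ]
 [-0.22   0.975 -0.   ]
 [-0.    -0.001 -1.   ]]
[0.44486573 0.15840114 0.003     ] move tool cm [-0.22510201  0.25726864 13.8345629 ] axis in tool [-0.99924002  0.00619326  0.03848409]
```

Request:
{"fn": "play_rows", "kwargs": {"commands": [[-0.13,0.24,3.5,0,0,-0.006],[0,0,3.8,0,0,0],[0,0,3.8,0,0,0],[0,0,2.6,0,0,0],[0,0,0,0,0,0]], "grip": 0.4}}

```text
time: 2.28
tool_pos: [0.436, 0.1601, -0.0014]
tcp_rot: [0.367, -3.108, 0.003]
wrist_force: [-1.0, -1.5, 0.7]
width: 0.598
grip_force: 0.0
```

Request:
{"fn": "play_rows", "kwargs": {"commands": [[0,0,0,0,0,0],[0,0,0,0,0,0],[0,0,0,0,0,0]]}}

```text
time: 2.53
tool_pos: [0.4445, 0.1621, 0.0066]
tcp_rot: [-0.368, 3.116, 0.001]
wrist_force: [-0.2, -0.1, 1.0]
width: 0.602
grip_force: 0.0
```

```bash
cat > st.py <<'E'
from h import *
import sys
s=sensors.read_state();R=Ro.from_rotvec(s["tcp_rot"]).as_matrix()
G=np.array([float(x) for x in sys.argv[1:4]])
print(s["time"],s["tool_pos"].round(4),"yaw",np.arctan2(-R[1,0],-R[0,0]).round(4),"tilt",R[:,2].round(3),"w",s["width"].round(4),s["grip_force"],s["wrist_force"].round(2),"vel",np.abs(s["joint_vel"]).max().round(3))
print("move cm",(R.T@(G-s["tool_pos"])*100).round(2))
E
python3 st.py .444 .158 .003
```

```text
Traceback (most recent call last):
  File "st.py", line 5, in <module>
    print(s["time"],s["tool_pos"].round(4),"yaw",np.arctan2(-R[1,0],-R[0,0]).round(4),"tilt",R[:,2].round(3),"w",s["width"].round(4),s["grip_force"],s["wrist_force"].round(2),"vel",np.abs(s["joint_vel"]).max().round(3))
                                                                                                                 ^^^^^^^^^^^^^^^^
AttributeError: 'float' object has no attribute 'round'
```

Request:
{"fn": "play_rows", "kwargs": {"commands": [[0,0,0,0,0,0],[0,0,0,0,0,0],[0,0,0,0,0,0]]}}

```text
time: 2.78
tool_pos: [0.4436, 0.1613, 0.0056]
tcp_rot: [-0.367, 3.117, 0.001]
wrist_force: [-0.3, 0.4, 0.5]
width: 0.602
grip_force: 0.0
```

```bash
python3 st.py .444 .158 .003
```

```text
Traceback (most recent call last):
  File "st.py", line 5, in <module>
    print(s["time"],s["tool_pos"].round(4),"yaw",np.arctan2(-R[1,0],-R[0,0]).round(4),"tilt",R[:,2].round(3),"w",s["width"].round(4),s["grip_force"],s["wrist_force"].round(2),"vel",np.abs(s["joint_vel"]).max().round(3))
                                                                                                                 ^^^^^^^^^^^^^^^^
AttributeError: 'float' object has no attribute 'round'
```

Request:
{"fn": "play_rows", "kwargs": {"commands": [[0.04,-0.33,0.25,0,0,0.006],[0,0,0,0,0,0],[0,0,0,0,0,0]]}}

```text
time: 3.03
tool_pos: [0.4426, 0.1573, 0.0017]
tcp_rot: [0.357, -3.121, 0.0]
wrist_force: [-0.9, -0.7, 0.3]
width: 0.596
grip_force: 0.0
```

```bash
sed -i 's/s\["width"\].round(4)/s["width"]/' st.py; python3 st.py .444 .158 .003
```

```text
3.0333 [0.4426 0.1573 0.0017] yaw 0.2277 tilt [-0. -0. -1.] w 0.5956966393178528 0.0 [-0.94 -0.75  0.3 ] vel 0.004
move cm [-0.15  0.03 -0.13]
```

Request:
{"fn": "play_rows", "kwargs": {"commands": [[-0.1,0.03,-0.05,0,0,0],[0,0,0,0,0,0],[0,0,0,0,0,0],[0,0,0,0,0,0]], "grip": 0.64, "force": 20}}

```text
time: 3.37
tool_pos: [0.4444, 0.1583, 0.0028]
tcp_rot: [-0.358, 3.12, 0.0]
wrist_force: [0.1, -0.2, 3.9]
width: 0.359
grip_force: 6.3
```

```bash
python3 - <<'E'
from h import *
c=optics.camera_info("wrist");np.savez("w2.npz",**c)
im=optics.read_camera("wrist");cv2.imwrite("pics/w2.png",cv2.resize(im[:,100:420,::-1],(667,800))[:600]if 0 else cv2.resize(im[...,::-1],(800,600),interpolation=cv2.INTER_CUBIC))
E
python3 st.py .444 .158 .003
```

```text
3.4167 [0.4444 0.1583 0.0028] yaw 0.2282 tilt [ 0.001  0.    -1.   ] w 0.3572102304551865 6.31687917134002 [ 0.26 -1.24  5.61] vel 0.002
move cm [ 0.04 -0.02 -0.02]
```

View pics/w2.png

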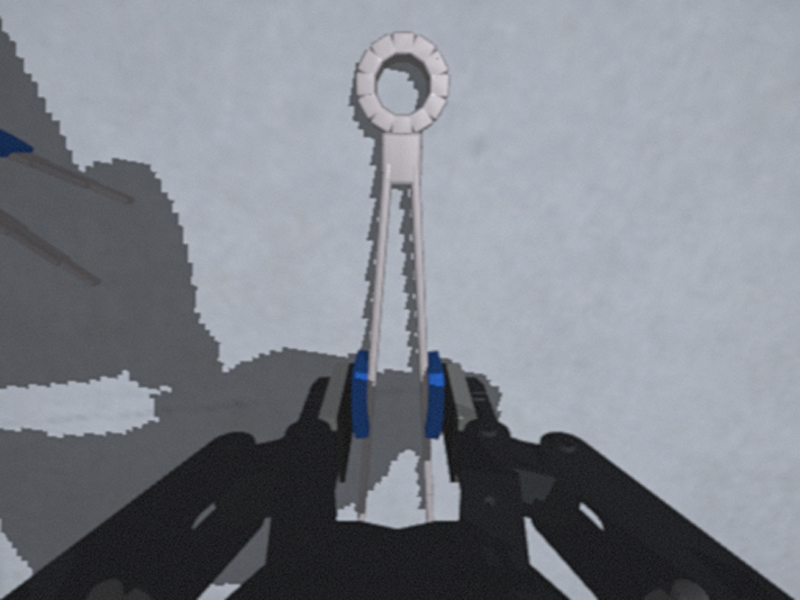

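The wrist view shows both blue grips held between the pads, with the ring centred at about (403,83) and the forceps straight in the gripper. I'll lift, turn and carry it to beside the peg.

Request:
{"fn": "play_rows", "kwargs": {"commands": [[0,0,-2,0,0,0],[0,0,-2,0,0,0.06],[0,0,-2,0,0,0.08],[0,0,-2,0,0,0.07],[0,0,-2,0,0,0.037]], "grip": 0.65}}

```text
time: 3.83
tool_pos: [0.443, 0.158, 0.1025]
tcp_rot: [-0.035, -3.14, 0.001]
wrist_force: [1.4, 0.5, -0.7]
width: 0.352
grip_force: 5.3
```

Request:
{"fn": "play_rows", "kwargs": {"commands": [[-0.5,-1.6,0,0,0,0],[-0.9,-2.7,0,0,0,0],[-0.9,-2.7,0,0,0,0],[-0.9,-2.7,0,0,0,0],[-0.9,-2.7,0,0,0,0]]}}

```text
time: 4.25
tool_pos: [0.4821, 0.0324, 0.1018]
tcp_rot: [-0.028, -3.141, -0.0]
wrist_force: [0.9, 0.1, -1.1]
width: 0.35
grip_force: 5.3
```

Request:
{"fn": "play_rows", "kwargs": {"commands": [[-0.9,-2.7,0,0,0,0],[-0.9,-2.7,0,0,0,0],[-0.9,-2.7,0,0,0,0],[-0.9,-2.7,0,0,0,0],[-0.9,-2.7,0,0,0,0]]}}

```text
time: 4.67
tool_pos: [0.5245, -0.1036, 0.1015]
tcp_rot: [-0.03, -3.14, -0.001]
wrist_force: [1.2, 0.4, -1.0]
width: 0.353
grip_force: 5.3
```

Request:
{"fn": "play_rows", "kwargs": {"commands": [[-0.9,-2.7,0,0,0,0],[-0.4,-1.5,0,0,0,0],[0,0,0,0,0,0],[0,0,0,0,0,0],[0,0,0,0,0,0]]}}

```text
time: 5.08
tool_pos: [0.5362, -0.1436, 0.1016]
tcp_rot: [-0.03, -3.14, -0.002]
wrist_force: [-1.0, -0.4, -0.8]
width: 0.351
grip_force: 5.3
```

```bash
python3 st.py .536 -.19 .1; python3 - <<'E'
from h import *
c=optics.camera_info("wrist");np.savez("w3.npz",**c)
im=optics.read_camera("wrist");cv2.imwrite("pics/w3.png",cv2.resize(im[...,::-1],(800,600),interpolation=cv2.INTER_CUBIC))
E
python3 st.py .536 -.19 .1
```

```text
5.0833 [ 0.5362 -0.1436  0.1016] yaw -0.0189 tilt [-0.002  0.001 -1.   ] w 0.3511080937752926 5.325761842141219 [-0.99 -0.4  -0.84] vel 0.016
move cm [-0.07 -4.64  0.15]
5.1333 [ 0.5362 -0.1434  0.1017] yaw -0.0181 tilt [-0.001  0.001 -1.   ] w 0.3525592768039928 5.326233273444814 [-0.64  0.04 -0.36] vel 0.008
move cm [-0.06 -4.66  0.17]
```

View pics/w3.png

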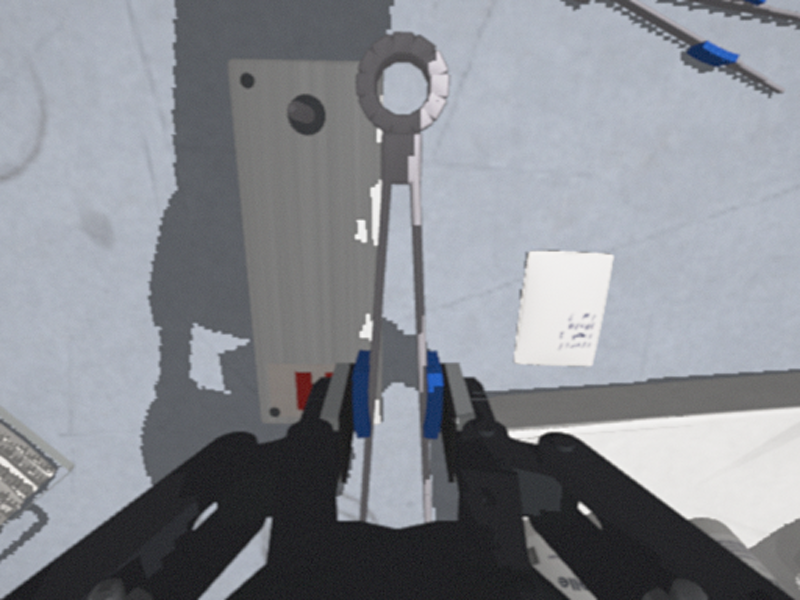

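```bash
python3 - <<'E'
from h import *
c=dict(np.load("w3.npz"));k=512/800
f=lambda p,z:plane(c,np.array(p)*k,z)
print("proj foot",proj(c,[.437,-.1883,.01])/k,"top",proj(c,[.437,-.1883,.042])/k)
a,b=f((247,80),.01),f((275,411),.01);print("holes",a,b,np.arctan2(*(b-a)[1::-1]))
a,b=f((230,60),.01),f((262,423),.01);print("edge",a,b,np.arctan2(*(b-a)[1::-1]),np.hypot(*(b-a)[:2]))
print("bar_r",f((304,391),.01))
s=sensors.read_state();R=Ro.from_rotvec(s["tcp_rot"]).as_matrix()
z=s["tool_pos"][2]-.0028+.012
e=f((403,83),z);print("eye",e,"eye in tool cm",R.T@(e-s["tool_pos"])*100)
im=cv2.imread("pics/w3.png")[85:145,270:345];cv2.imwrite("pics/c2.png",cv2.resize(im,None,fx=8,fy=8))
E
```

```text
proj foot [304.72649926 113.79685187] top [289.8358831  107.22126865]
holes [ 0.42131462 -0.21504066  0.01      ] [ 0.60634179 -0.22110871  0.01      ] -0.03278370237664931
edge [ 0.41250798 -0.22209243  0.01      ] [ 0.61478959 -0.23013834  0.01      ] -0.03975484619409361 0.2024415650551373
bar_r [ 0.59271454 -0.20198807  0.01      ]
eye [ 0.43817883 -0.14102025  0.1109274 ] eye in tool cm [ 9.81098597  0.05631582 -0.90624071]
```

View pics/c2.png

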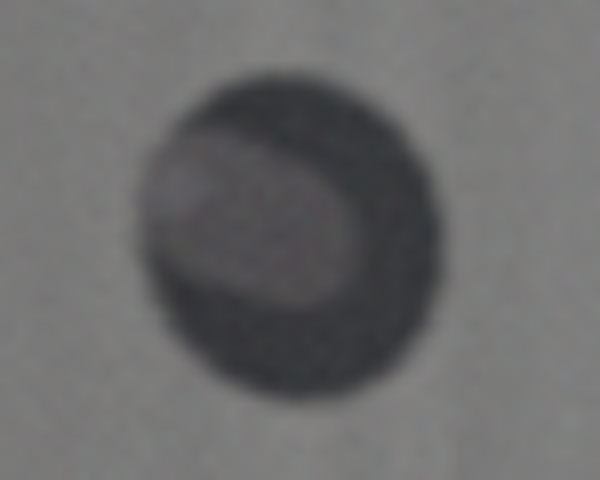

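Request:
{"fn": "play_rows", "kwargs": {"commands": [[-0.1,-1.6,0,0,0,0.0165],[0,-1.6,0.5,0,0,0],[0,-1.6,1.2,0,0,0],[0,0,1.4,0,0,0],[0,0,0.9,0,0,0]]}}

```text
time: 5.55
tool_pos: [0.5359, -0.1917, 0.0613]
tcp_rot: [-0.055, -3.14, -0.001]
wrist_force: [-0.1, 0.2, 0.2]
width: 0.349
grip_force: 5.3
```

Request:
{"fn": "play_rows", "kwargs": {"commands": [[0,0,0,0,0,0],[0,0,0,0,0,0],[0,0,0,0,0,0]]}}

```text
time: 5.8
tool_pos: [0.5369, -0.1918, 0.0627]
tcp_rot: [0.054, 3.141, -0.0]
wrist_force: [0.7, 0.9, 0.4]
width: 0.352
grip_force: 5.3
```

```bash
python3 st.py .5356 -.1913 .0605; python3 - <<'E'
from h import *
c=optics.camera_info("wrist");np.savez("w4.npz",**c);k=512/800
im=optics.read_camera("wrist");cv2.imwrite("pics/w4.png",cv2.resize(im[...,::-1],(800,600),interpolation=cv2.INTER_CUBIC))
print("foot",proj(c,[.4376,-.1873,.01])/k,"top",proj(c,[.4376,-.1873,.042])/k)
E
python3 st.py .5356 -.1913 .0605
```

```text
5.8 [ 0.5369 -0.1918  0.0627] yaw -0.0341 tilt [ 0. -0. -1.] w 0.351777670787698 5.330235563778842 [0.69 0.86 0.39] vel 0.014
move cm [0.13 0.05 0.22]
foot [401.67604697 102.28191596] top [402.72840732  91.91000597]
5.85 [ 0.5373 -0.1921  0.0631] yaw -0.0343 tilt [ 0.001 -0.    -1.   ] w 0.3485854003616093 5.330397580619319 [-0.77 -0.22 -0.74] vel 0.005
move cm [0.17 0.07 0.26]
```

View pics/w4.png

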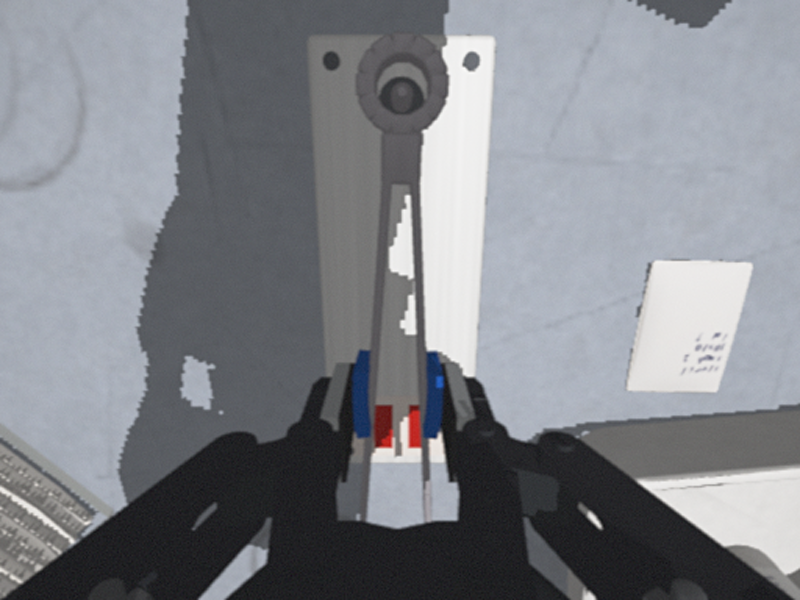

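The wrist view shows the peg inside the ring's hole: the tip is near (402,92) and the foot near (402,100), with the ring at (403,83). The plate is centred on the forceps' column. The eye needs to go about 1.5 mm towards the base, and then I'll lower it.

Request:
{"fn": "play_rows", "kwargs": {"commands": [[0.15,0.05,0.5,0,0,0],[0,0,1.0,0,0,0],[0,0,0.9,0,0,0],[0,0,0,0,0,0],[0,0,0,0,0,0]]}}

```text
time: 6.27
tool_pos: [0.534, -0.1916, 0.0368]
tcp_rot: [-0.056, -3.138, -0.002]
wrist_force: [0.6, -0.1, -0.5]
width: 0.349
grip_force: 5.3
```

```bash
python3 st.py .5356 -.1913 .0128
```

```text
6.2667 [ 0.534  -0.1916  0.0368] yaw -0.0354 tilt [-0.003  0.001 -1.   ] w 0.34892442577715577 5.3301935052877525 [ 0.57 -0.09 -0.54] vel 0.018
move cm [-0.17  0.03  2.4 ]
```

Request:
{"fn": "play_rows", "kwargs": {"commands": [[-0.08,0,0.8,0,0,0],[0,0,0.8,0,0,0],[0,0,0.5,0,0,0],[0,0,0,0,0,0],[0,0,0,0,0,0]]}}

```text
time: 6.68
tool_pos: [0.5354, -0.1919, 0.0165]
tcp_rot: [-0.055, -3.14, -0.001]
wrist_force: [0.6, 0.7, -0.2]
width: 0.35
grip_force: 5.3
```

Request:
{"fn": "play_rows", "kwargs": {"commands": [[0,0,0,0,0,0],[0,0,0,0,0,0]]}}

```text
time: 6.85
tool_pos: [0.5363, -0.1922, 0.0176]
tcp_rot: [0.055, 3.141, -0.0]
wrist_force: [0.2, -0.4, -0.5]
width: 0.353
grip_force: 5.3
```

```bash
python3 st.py .5356 -.1913 .0128;python3 st.py .5356 -.1913 .0128
```

```text
6.85 [ 0.5363 -0.1922  0.0176] yaw -0.0353 tilt [ 0.001 -0.    -1.   ] w 0.35337021381607836 5.32994507560943 [ 0.18 -0.39 -0.52] vel 0.002
move cm [0.07 0.09 0.48]
6.85 [ 0.5363 -0.1922  0.0176] yaw -0.0353 tilt [ 0.001 -0.    -1.   ] w 0.35337021381607836 5.32994507560943 [ 0.18 -0.39 -0.52] vel 0.002
move cm [0.07 0.09 0.48]
```

Request:
{"fn": "play_rows", "kwargs": {"commands": [[0.04,0.05,0.2,0,0,0],[0,0,0.2,0,0,0],[0,0,0,0,0,0],[0,0,0,0,0,0],[0,0,0,0,0,0]]}}

```text
time: 7.27
tool_pos: [0.5356, -0.1916, 0.0133]
tcp_rot: [-0.055, -3.141, 0.0]
wrist_force: [0.6, 0.2, -0.4]
width: 0.356
grip_force: 5.3
```

Request:
{"fn": "play_rows", "kwargs": {"commands": [[0,0,0.1,0,0,0],[0,0,0,0,0,0],[0,0,0,0,0,0]]}}

```text
time: 7.52
tool_pos: [0.5358, -0.1917, 0.0128]
tcp_rot: [0.055, 3.141, -0.0]
wrist_force: [-1.7, -0.9, 3.3]
width: 0.355
grip_force: 5.6
```

```bash
python3 st.py .5356 -.1913 .0128
```

```text
7.5167 [ 0.5358 -0.1917  0.0128] yaw -0.0353 tilt [ 0. -0. -1.] w 0.3546865795901485 5.614759387317463 [-1.72 -0.91  3.33] vel 0.001
move cm [ 0.02  0.04 -0.  ]
```

Request:
{"fn": "play_rows", "kwargs": {"commands": [[0,0,0,0,0,0],[0,0,0,0,0,0],[0,0,0,0,0,0]], "grip": 0.68}}

```text
time: 7.77
tool_pos: [0.5361, -0.1917, 0.013]
tcp_rot: [0.055, 3.14, -0.001]
wrist_force: [-0.5, 0.8, 5.8]
width: 0.326
grip_force: 8.4
```

Request:
{"fn": "play_rows", "kwargs": {"commands": [[-0.03,0,0,0,0,0],[0,0,0,0,0,0],[0,0,0,0,0,0]], "grip": 0.695}}

```text
time: 8.02
tool_pos: [0.5363, -0.1918, 0.0131]
tcp_rot: [0.055, 3.14, -0.0]
wrist_force: [-1.6, 0.7, 6.1]
width: 0.31
grip_force: 9.5
```

```bash
python3 st.py .5356 -.1913 .0128; python3 - <<'E'
from h import *
c=optics.camera_info("wrist");np.savez("w5.npz",**c)
im=optics.read_camera("wrist")
s=optics.read_camera("scene");d=optics.read_camera("side")
f=lambda im,x,y,w,h,s:cv2.resize(im[y:y+h,x:x+w,::-1],None,fx=s,fy=s,interpolation=cv2.INTER_CUBIC)
A=f(im,200,30,120,320,1.875);B=f(s,280,170,90,60,5);C=f(d,220,225,90,60,5)
print(A.shape,B.shape);cv2.imwrite("pics/c5.png",np.hstack([A,np.vstack([B,C])]))
E
python3 st.py .5356 -.1913 .0128
```

```text
8.0167 [ 0.5363 -0.1918  0.0131] yaw -0.0352 tilt [ 0.001 -0.    -1.   ] w 0.31047407630150214 9.528600485282368 [-1.6   0.67  6.12] vel 0.002
move cm [0.07 0.04 0.03]
(600, 225, 3) (300, 450, 3)
8.1667 [ 0.5363 -0.1917  0.0131] yaw -0.0352 tilt [ 0.001 -0.    -1.   ] w 0.3049488858459004 9.524641730586154 [-1.52  0.81  6.72] vel 0.001
move cm [0.07 0.04 0.03]
```

View pics/c5.png

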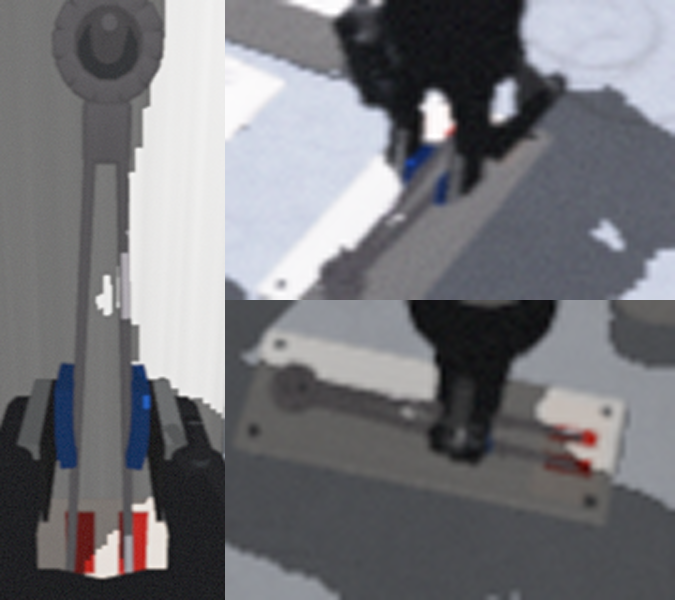

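The composite shows the ring round the peg, with the forceps lying flat. Each blade runs over its own red bar: at the bars the blades are at about x=71 and x=127 in the left panel. Next I'll compute the gap and the tips' positions numerically.

```bash
python3 - <<'E'
from h import *
c=dict(np.load("w5.npz"));th=-.035;o=np.array([.4376,-.1873,0]);Rz=np.array([[np.cos(th),np.sin(th),0],[-np.sin(th),np.cos(th),0],[0,0,1]])
f=lambda x,y,z:(Rz@(plane(c,(x/1.875+200-.25,y/1.875+30-.25),z)-o)).round(4)
print("grips outer",f(57,415,.028),f(152,415,.028))
print("blade L/R row 530",f(127,530,.019),f(71,530,.019))
print("blade L/R row 560",f(127,560,.019),f(71,560,.019))
print("bars inner/outer",f(147,545,.01),f(121,545,.01),f(95,545,.01),f(67,545,.01))
print("ring",f(108,38,.022),"peg foot",f(107,50,.01))
im=cv2.imread("pics/c5.png")[:,:225];
h=cv2.cvtColor(im,cv2.COLOR_BGR2HSV)
for r in (400,415,430,450):
    x=np.where((h[r,:,0]>105)&(h[r,:,0]<130)&(h[r,:,1]>130))[0];print(r,x.min(),x.max(),(f(x.max(),r,.028)-f(x.min(),r,.028))[1])
for r in (500,520,535,550,562): print(r,[tuple(int(v) for v in im[r,x]) for x in range(60,155,3)] if r==535 else '')
E
```

```text
grips outer [ 0.0946 -0.0143  0.028 ] [0.0947 0.012  0.028 ]
blade L/R row 530 [0.142  0.0062 0.019 ] [ 0.142  -0.0118  0.019 ]
blade L/R row 560 [0.1542 0.0064 0.019 ] [ 0.1541 -0.012   0.019 ]
bars inner/outer [0.1565 0.0138 0.01  ] [0.1565 0.0048 0.01  ] [ 0.1565 -0.0042  0.01  ] [ 0.1565 -0.014   0.01  ]
ring [-0.0005 -0.0004  0.022 ] peg foot [ 0.0004 -0.0005  0.01  ]
400 54 150 0.026299999999999997
415 54 149 0.0263
430 54 148 0.026299999999999997
450 55 147 0.026099999999999998
500 
520 
535 [(113, 116, 125), (109, 112, 121), (78, 78, 102), (78, 75, 82), (88, 85, 83), (69, 68, 84), (37, 36, 98), (27, 29, 99), (20, 23, 97), (23, 26, 97), (24, 23, 97), (47, 50, 101), (101, 104, 116), (114, 118, 122), (109, 114, 120), (117, 121, 127), (193, 200, 212), (218, 224, 233), (224, 227, 232), (194, 200, 224), (79, 84, 132), (61, 57, 84), (113, 108, 110), (128, 124, 123), (94, 93, 142), (43, 47, 186), (39, 45, 194), (32, 36, 189), (39, 45, 188), (159, 166, 217), (219, 226, 232), (219, 224, 231)]
550 
562
```

Request:
{"fn": "play_rows", "kwargs": {"commands": [[0,0.06,0,0,0,-0.005],[0,0.06,0,0,0,-0.005],[0,0,0,0,0,0],[0,0,0,0,0,0],[0,0,0,0,0,0]]}}

```text
time: 8.58
tool_pos: [0.5364, -0.1912, 0.013]
tcp_rot: [0.039, 3.14, -0.002]
wrist_force: [-2.2, -2.1, 4.8]
width: 0.309
grip_force: 7.3
```

```bash
python3 st.py .5356 -.1913 .0128; python3 - <<'E'
from h import *
c=optics.camera_info("wrist");im=optics.read_camera("wrist")
f=lambda im,x,y,w,h,s:cv2.resize(im[y:y+h,x:x+w,::-1],None,fx=s,fy=s,interpolation=cv2.INTER_CUBIC)
im=f(im,200,30,120,320,1.875);th=-.035;o=np.array([.4376,-.1873,0]);Rz=np.array([[np.cos(th),np.sin(th),0],[-np.sin(th),np.cos(th),0],[0,0,1]])
f=lambda x,y,z:(Rz@(plane(c,(x/1.875+200-.25,y/1.875+30-.25),z)-o)).round(4)
h=cv2.cvtColor(im,cv2.COLOR_BGR2HSV)
for r in (415,440):
    x=np.where((h[r,:,0]>105)&(h[r,:,0]<130)&(h[r,:,1]>130))[0];print("grips",f(x.min(),r,.028),f(x.max(),r,.028))
for r in (535,555):
    red=((h[r,:,0]<12)|(h[r,:,0]>170))&(h[r,:,1]>110)
    x=np.where(red)[0];d=np.split(x,np.where(np.diff(x)>1)[0]+1)
    print(r,"red runs",[(int(a[0]),int(a[-1]),f(a[0],r,.01)[1],f(a[-1],r,.01)[1]) for a in d if len(a)])
    gray=(h[r,:,1]<60); print("".join("R" if red[i] else ("b" if h[r,i,2]<150 and gray[i] else ".") for i in range(50,165)))
    print("y at blade-top plane for cols 60..150/10",[f(i,r,.019)[1] for i in range(60,160,10)])
E
python3 st.py .5356 -.1913 .0128
```

```text
8.5833 [ 0.5364 -0.1912  0.013 ] yaw -0.025 tilt [ 0.001 -0.001 -1.   ] w 0.3091901944100894 7.264962213666877 [-2.24 -2.13  4.81] vel 0.002
move cm [ 0.08 -0.01  0.02]
grips [ 0.0949 -0.0147  0.028 ] [0.0947 0.0117 0.028 ]
grips [ 0.1029 -0.0145  0.028 ] [0.1027 0.0117 0.028 ]
535 red runs [(64, 66, np.float64(-0.0139), np.float64(-0.0132)), (77, 90, np.float64(-0.0094), np.float64(-0.0049)), (118, 121, np.float64(0.0047), np.float64(0.0058)), (133, 143, np.float64(0.0099), np.float64(0.0133))]
bbbbbbbbbbbbb.RRR.bbbbbbbb.RRRRRRRRRRRRRR.bbbbbbbbbbbbbbbb........b.RRRR.bbbbbbbb..RRRRRRRRRRR.....................
y at blade-top plane for cols 60..150/10 [np.float64(-0.0144), np.float64(-0.0112), np.float64(-0.008), np.float64(-0.0047), np.float64(-0.0015), np.float64(0.0017), np.float64(0.005), np.float64(0.0082), np.float64(0.0114), np.float64(0.0146)]
555 red runs [(76, 90, np.float64(-0.0098), np.float64(-0.0049)), (116, 121, np.float64(0.0042), np.float64(0.006)), (133, 142, np.float64(0.0101), np.float64(0.0133))]
bbbbbbbbbbbbb....bbbbbbbb.RRRRRRRRRRRRRRR.........................RRRRRR.bbb.......RRRRRRRRRR......................
y at blade-top plane for cols 60..150/10 [np.float64(-0.0146), np.float64(-0.0113), np.float64(-0.008), np.float64(-0.0047), np.float64(-0.0014), np.float64(0.0018), np.float64(0.0051), np.float64(0.0084), np.float64(0.0117), np.float64(0.015)]
8.6333 [ 0.5364 -0.1912  0.013 ] yaw -0.0251 tilt [ 0.001 -0.001 -1.   ] w 0.30788898149064403 7.2652085342542705 [-2.1  -1.51  4.98] vel 0.001
move cm [ 0.08 -0.01  0.02]
```

```bash
python3 -c "
from workcell import order
print(order.finish_job())"
```

```text
the job is handed in; nothing more can be done
None
```

I handed the job in with the forceps' eye on the peg, lying flat and held squeezed at about 7 N, the tips measured about 18 mm apart and each within about 2 mm of its bar's centre line; the hand-in returned no verdict.

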